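# Rock the ball feeder's seesaw gate over to the other chute

### The job

The left chute of the ball feeder is shut and backed up. Push the empty tray back into its bay under the right chute until it is home against the stop, and then press down the raised thumb pad of the seesaw gate until the gate has rocked fully over, so that the four waiting balls roll down the right chute into the tray; finish with the balls come to rest. Only push and press: do not lift or tip the tray, do not touch the balls, and leave everything else where it stands.

Things in the scene. Friction and masses are not known exactly. Their poses are not given: they have to be found in the camera images.
- feeder: sheet-metal ball feeder screwed to the bench, turned a little about z. Origin on the bench under the gate's pivot; its x axis points away from the robot, y to the left, z up; 'feeder' numbers below are in this frame, in mm. An infeed channel slopes down from behind (x = 190, top about 170 high) to the seesaw gate in the middle; from there a chute slopes down to each side.
- gate (a joint): seesaw gate angle (rad): 0 = left end down on its stop (balls go left), 0.84 = right end down on its stop (balls go right). Turns about a level shaft along feeder x, 85 mm above the bench at y = 0; friction holds it wherever it is left. On the robot's side the shaft carries a 150 mm rocker bar with a rubber thumb pad at each end; about 2 N on a pad moves it.
- pad_right (a point): centre of the top of the gate's right thumb pad (34 x 32 mm), 64 mm from the shaft, at feeder x = -70. Gate fully left: raised, at y = -55, 118 mm above the bench, sloping 0.42 rad; gate fully right: at y = -62, 66 mm above the bench, sloping 0.42 rad the other way. Free from above.
- pad_left (a point): centre of the top of the gate's left thumb pad, mirror image of the right one: 66 mm above the bench while the gate is fully left, 118 mm when fully right
- right_lip (a point): middle of the lip of the open, empty right chute, feeder (0, -150), 61 mm above the bench. The chutes are 50 mm wide (feeder x -25 to 25) and run from y = +-26 (floor 82 high, side walls 25 higher) to y = +-150. The left one (+y) is shut by an end plate at y = 125 and backed up with balls.
- bay (a point): where the tray's origin lies when home: feeder (0, -190), on the bench under the right chute's lip. The bay is open towards the robot: two guide strips 14 mm high, 137 mm apart, along feeder x, with mouths flaring from x = -20 to -58, and a rear stop plate 22 mm high at x = 61.
- tray: the loose empty wooden tray, 120 mm (its x) by 130 mm (its y), 48 mm tall, walls 4 mm, 0.2 to 0.4 kg; origin at the centre of its underside, its x axis pointing away from the robot. It starts 100 to 130 mm short of home, in front of its bay and nearly square to it. Home, its near wall is at feeder x = -60.
- ball_1_center (a point): centre of a plain turned wooden ball, 36 mm diameter, 17 g, waiting on the gate
- ball_2_center (a point): centre of a plain turned wooden ball, 36 mm diameter, 17 g, waiting in the infeed channel
- ball_3_center (a point): centre of a plain turned wooden ball, 36 mm diameter, 17 g, waiting in the infeed channel
- ball_4_center (a point): centre of a plain turned wooden ball, 36 mm diameter, 17 g, waiting in the infeed channel
- left_ball_1_center (a point): centre of a like wooden ball standing in the shut left chute, where it stays
- left_ball_2_center (a point): centre of a like wooden ball standing in the shut left chute, where it stays
- left_ball_3_center (a point): centre of a like wooden ball standing in the shut left chute, where it stays
- turned_foot: gilt turned foot, 44 mm diameter, 66 mm tall, standing; a bystander, origin on its underside
- size_jar: amber glass jar with steel cap, 56 mm diameter, 75 mm tall, standing; a bystander, origin on its underside
- size_brush: brush, 130 mm long, lying; its length is the body's x axis; a bystander, origin on its underside
- hammer: hammer, 250 mm long, lying; its length is the body's x axis; a bystander, origin on its underside
- dish: white bowl, 90 mm diameter, 35 mm tall; a bystander, origin on its underside
- bracket: gilt carved bracket, 30 x 90 x 38 mm, lying; a bystander, origin on its underside

How it is judged:
On the way, in this order (a step that is already met when the one before it is completed fails the run):
1. the tray is home in its bay under the right chute (x of tray in the frame of feeder above -0.01 m and y of tray in the frame of feeder between -0.2 and -0.18 m and height (world z) of tray below 0.006 m), for 0.2 s.
2. the gate is rocked fully over to the right (value of joint gate above 0.78 rad), for 0.2 s.
At the end, for the whole second after the job is handed in: All four waiting balls lie at rest inside the tray (centres within its walls and below its rim), the tray stands flat and home in its bay (within 10 mm of the stop), the gate is down on its right stop (joint over 0.78 of 0.84 rad), and the three backed-up balls are still in the left chute (all of step 1 and x of ball_1_center in the frame of tray between -0.06 and 0.06 m and y of ball_1_center in the frame of tray between -0.065 and 0.065 m and z of each of ball_1_center, ball_2_center, ball_3_center, ball_4_center in the frame of tray below 0.048 m and linear speed of each of ball_1, ball_2, ball_3, ball_4 below 0.05 m/s and x of ball_2_center in the frame of tray between -0.06 and 0.06 m and y of ball_2_center in the frame of tray between -0.065 and 0.065 m and x of ball_3_center in the frame of tray between -0.06 and 0.06 m and y of ball_3_center in the frame of tray between -0.065 and 0.065 m and x of ball_4_center in the frame of tray between -0.06 and 0.06 m and y of ball_4_center in the frame of tray between -0.065 and 0.065 m and y of left_ball_1_center in the frame of feeder between 0.03 and 0.13 m and z of each of left_ball_1_center, left_ball_2_center, left_ball_3_center in the frame of feeder above 0.06 m and y of left_ball_2_center in the frame of feeder between 0.03 and 0.13 m and y of left_ball_3_center in the frame of feeder between 0.03 and 0.13 m and value of joint gate above 0.78 rad); the robot touches nothing.
It fails at once if the tray is lifted or tipped (height (world z) of tray above 0.008 m or angle between tray's own z axis and vertical above 0.12 rad).
It fails at once if a ball is touched by the robot (contact force between any of ball_1, ball_2, ball_3, ball_4, left_ball_1, left_ball_2, left_ball_3 and the fingers above 0.3 N or contact force between any of ball_1, ball_2, ball_3, ball_4, left_ball_1, left_ball_2, left_ball_3 and the arm above 0.3 N).
It fails at once if a bystander is moved more than 20 mm or knocked over (distance of any of turned_foot, size_jar, size_brush, hammer, dish, bracket from where it was at the start of the episode above 0.02 m or angle between any of turned_foot, size_jar, dish's own z axis and vertical above 0.5 rad).
It also fails if it takes over 53 s, if anything falls off the work surface, if the arm or the gripper's body presses on something with over 40 N, if the wrist force passes 120 N, or if a joint passes its speed limit or range.

### The arm

A 7-joint arm with a two-finger parallel gripper is mounted at the origin on the work surface. World frame = base frame: x ahead of the robot, y to its left, z up, the work surface at z = 0. Lengths are in m, angles in rad, forces in N, time in s.
With the tool pointing down it reaches from about 0.4 to 0.85 m from the base axis. Payload 10.4 kg.
Tool frame: the origin (TCP) lies at the very end of the fingers, on their centre line; the grasp point (between the pads) lies 19 mm behind it; x points along the fingers, y is the direction in which the jaws open and shut, and the axes are right-handed (so a half turn about x gives the same grasp; the last joint's range is limited). The gripper opens to 85 mm and grips with 20 to 120 N. Pads are 22 mm wide; open, the fingers measure 114 mm over their backs; the gripper's body (76 mm by 85 mm) begins 54 mm behind the grasp point. The pads swing forward as they close: fully open they stand 13 mm farther back than shut.
Start: joints at [1.169, 0.332, -0.065, 1.46, 0.022, 1.35, -0.088], TCP at [0.231, -0.581, 0.231] pointing down, gripper open.
Joint ranges: [-2.6, 2.6], [-0.5, 2.12], [-1.47, 1.34], [0.16, 2.42], [-1.27, 4.41], [0.06, 2.06], [-2.6, 2.6]. Speed limits (rad/s): [2.22, 2.22, 2.79, 2.79, 3.14, 3.14, 3.14].

### API

Orientations are given as a unit quaternion [x, y, z, w].
In Python, from workcell import monitor, camera, ticket, regions_of gives the robot as it stands.
- The arm moves only by the tool step_arm, never from a script. Its argument "increments" is a list of rows, each a list of 5 numbers: the finger opening in m, from 0 to 0.0854, then the shift along the world's x, y, z in m, then the turn about the world's z in rad. A call has 1 to 12 rows; each row shifts and turns the commanded pose from where the row before left it; what a row does not reach is not made up. A row lasts 1/12 s, in which the tool goes at most 41.7 mm and 7.16 degrees, less where a joint would pass 70% of its speed; a pose out of reach is approached as far as the arm can. A call with a gripper value outside its range is refused whole. The fingers move at their own pace and stop on an object; "force" is the grip in N (left out, the last holds). Time passes only in rows, so rows that do not move let the fingers close. It gives the time, the measured TCP pose, the force and the opening at its end, in the units of the state.
- monitor.get_obs(): the state, without advancing time (a new reading comes with each control period).
- camera(name): name is "side" or "top"; returns a dict with "color" (384x512x3 uint8, red, green, blue), "range_z" (384x512 float32, m along the optical axis (not along the pixel's ray), 0 where there is no reading), "fx", "fy", "cx", "cy" (pixels), "k1" (the pictures are not rectified: a ray, as slopes to the right and down, at radius r is drawn at 1 + k1 r^2 times it, then the intrinsics apply), "cam_to_world" (4x4, takes a point from camera to world coordinates). Camera axes: x right, y up, looking along -z (the intrinsics and any distortion apply to the point x, -y, -z); pixel columns grow to the right and rows downward; lengths in m; the calibration is good to about 2 mm. A picture is of the moment at which its call begins.
- ticket.hand_in(): hands the job in, once; it reports no verdict.
Trained networks look in a picture, given as the dict that the camera call returned (one of the last four; its "shot" number tells which), for a name from the list of things; names that differ only in an ending like _2 or _b are one class to them, and where a whole thing is asked for, a point or a joint stands for the part that bears it (a point fixed in the world has none). Each returns a list of dicts, best first, with "p" (0 to 1); they miss things now and then, are a little off and sometimes report something else, mostly with a low value. They report only what shows in the picture. A call takes as long as a camera call.
- regions_of(picture, query): "region" (384x512 bool, what is visible of it) and "centre" ([row, column] in pixels, amid what is visible of it).
The state is a dict: "clock": time; "joint_pos": joint angles; "joint_velocities": joint speeds; "tau": joint torques, N m; "position": TCP position; "ee_rot": TCP orientation; "ft_force": force on the tool from outside, world axes, zero at the start; "torque": the same for the moment, N m; "grip_width": opening from 0.0 (shut) to 1.0 (fully open).
Only numpy, scipy, OpenCV 4.12 (cv2) and the standard library are available. Lean on these libraries where they do the work, as an engineer would, in place of code of your own. Each camera call takes 0.05 s, during which the arm holds its last target. There are 200 camera calls.

## Working session

There is one attempt and no reset: what is moved stays moved. The work goes in short steps, Python scripts to look and compute and a tool call to move; the robot and the scene stay as the last step left them, time stands still between calls to the robot, and variables do not carry over. Pictures are saved under pics/ and viewed, about 8 in all and at most 12, crops included, and the job is handed in when it is done.

Besides the shell and the picture viewer there is one more tool, called after "Emit:" as a command line: name --pt "numbers of a row" for each row, then --argument value for the rest. step_arm: Moves the arm, as the interface text tells. Its arguments: {"type":"object","properties":{"increments":{"type":"array"},"force":{"type":"number"}},"required":["increments"]}

```bash
mkdir -p pics; cat > h.py <<'E'
import numpy as np, cv2
from workcell import monitor, camera, ticket, regions_of
def pts(p):
    h,w=p["range_z"].shape
    K=np.array([[p["fx"],0,p["cx"]],[0,p["fy"],p["cy"]],[0,0,1.]])
    v,u=np.mgrid[0:h,0:w].astype(float)
    n=cv2.undistortPoints(np.stack([u.ravel(),v.ravel()],1)[:,None],K,np.array([p["k1"],0,0,0.]))[:,0].reshape(h,w,2)
    z=p["range_z"]
    c=np.stack([n[...,0]*z,-n[...,1]*z,-z,np.ones_like(z)],-1)
    W=(c@np.array(p["cam_to_world"]).T)[...,:3]
    W[z==0]=np.nan
    return W
def save(p,f): cv2.imwrite(f,p["color"][...,::-1])
E
python3 - <<'E'
from h import *
o=monitor.get_obs(); print(o["clock"],o["position"],o["ee_rot"],o["grip_width"])
ims=[]
for n in("top","side"):
    p=camera(n);W=pts(p);ims.append(p["color"]);print(n,np.array(p["cam_to_world"])[:3,3].round(2))
    for q in("tray","feeder","pad_right","pad_left","ball_1_center","turned_foot","size_jar","size_brush","hammer","dish","bracket"):
        for r in regions_of(p,q)[:4 if "ball" in q else 1]:
            m=r["region"];X=W[m];X=X[~np.isnan(X[:,0])]
            print(q,round(r["p"],2),np.round(r["centre"]),m.sum(),np.nanmedian(X,0).round(3),np.percentile(X,2,0).round(3),np.percentile(X,98,0).round(3))
            if q=="tray":
                print(cv2.minAreaRect((X[X[:,2]>.035][:,:2]*1000).astype(np.float32)))
    np.save(n+".npy",W)
    save(p,f"pics/{n}0.png")
E
```

```text
0.0 [ 0.23097045 -0.58035151  0.23055721] [-0.69433937 -0.13361116  0.69458028 -0.13266168] 1.0001953486071118
top [0.45 0.01 1.5 ]
tray 0.75 [192. 292.] 1809 [ 0.582 -0.069  0.004] [ 0.519 -0.133 -0.003] [ 0.641 -0.001  0.05 ]
((579.6287841796875, -66.68989562988281), (121.15701293945312, 130.59910583496094), 9.345927238464355)
feeder 0.32 [221. 112.] 932 [0.487 0.474 0.022] [ 0.402  0.352 -0.003] [0.566 0.561 0.03 ]
pad_right 0.56 [179. 226.] 473 [0.607 0.124 0.093] [0.584 0.056 0.057] [0.686 0.193 0.122]
pad_left 0.82 [179. 225.] 466 [0.607 0.124 0.093] [0.584 0.056 0.002] [0.683 0.193 0.122]
turned_foot 0.67 [207. 184.] 314 [0.528 0.249 0.073] [0.505 0.228 0.017] [0.553 0.276 0.081]
size_jar 0.69 [207. 182.] 322 [0.529 0.249 0.073] [0.505 0.228 0.014] [0.553 0.277 0.081]
size_brush 0.71 [192. 333.] 463 [ 0.58  -0.195  0.017] [ 0.559 -0.269 -0.002] [ 0.61  -0.15   0.024]
hammer 0.78 [220. 108.] 808 [0.491 0.484 0.023] [0.402 0.353 0.002] [0.569 0.561 0.03 ]
dish 0.85 [187. 424.] 662 [ 0.605 -0.478  0.016] [ 0.563 -0.515 -0.002] [ 0.643 -0.433  0.037]
bracket 0.88 [134. 176.] 319 [
[... 312 characters left out ...]
.701 0.114 0.076] [ 0.602 -0.129  0.001] [0.855 0.263 0.161]
pad_right 0.67 [166. 247.] 242 [0.623 0.121 0.095] [0.589 0.051 0.02 ] [0.689 0.232 0.123]
pad_left 0.84 [168. 250.] 212 [0.62  0.12  0.096] [0.591 0.051 0.043] [0.688 0.183 0.123]
ball_1_center 0.4 [154. 261.] 85 [0.667 0.124 0.12 ] [0.655 0.117 0.101] [0.683 0.139 0.13 ]
turned_foot 0.75 [167. 252.] 268 [0.629 0.122 0.095] [0.59  0.051 0.002] [0.696 0.247 0.123]
size_jar 0.96 [166. 208.] 411 [0.525 0.236 0.046] [0.503 0.224 0.001] [0.553 0.277 0.078]
hammer 0.58 [138. 183.] 208 [0.521 0.518 0.022] [0.49  0.468 0.004] [0.567 0.556 0.028]
dish 0.93 [318. 327.] 559 [ 0.611 -0.448  0.023] [ 0.567 -0.47   0.007] [ 0.644 -0.432  0.036]
```

```bash
python3 - <<'E'
import cv2
a=cv2.imread("pics/top0.png");b=cv2.imread("pics/side0.png")
a=cv2.resize(a[80:290,120:400],(800,600),interpolation=cv2.INTER_CUBIC);cv2.imwrite("pics/top0c.png",a)
b=cv2.resize(b[90:300,150:430],(800,600),interpolation=cv2.INTER_CUBIC);cv2.imwrite("pics/side0c.png",b)
E
```

```text
(no output)
```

View pics/top0c.png

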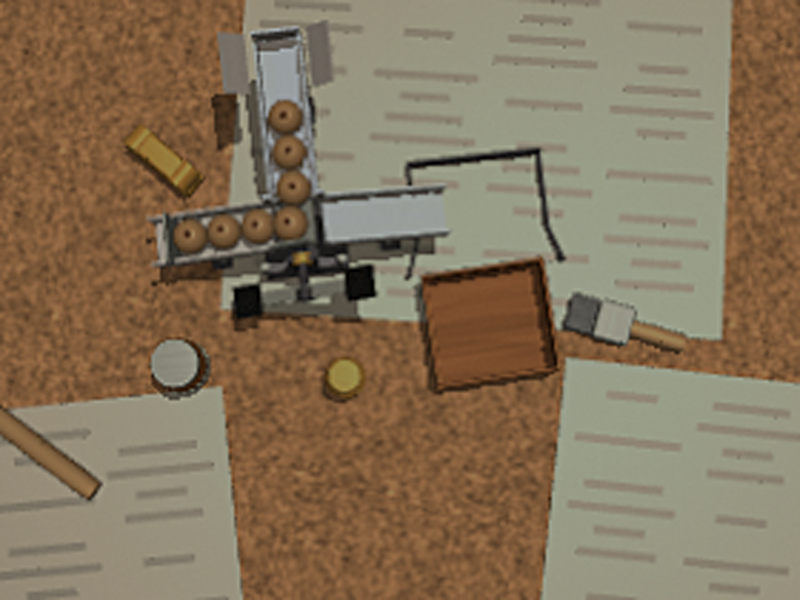

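View pics/side0c.png

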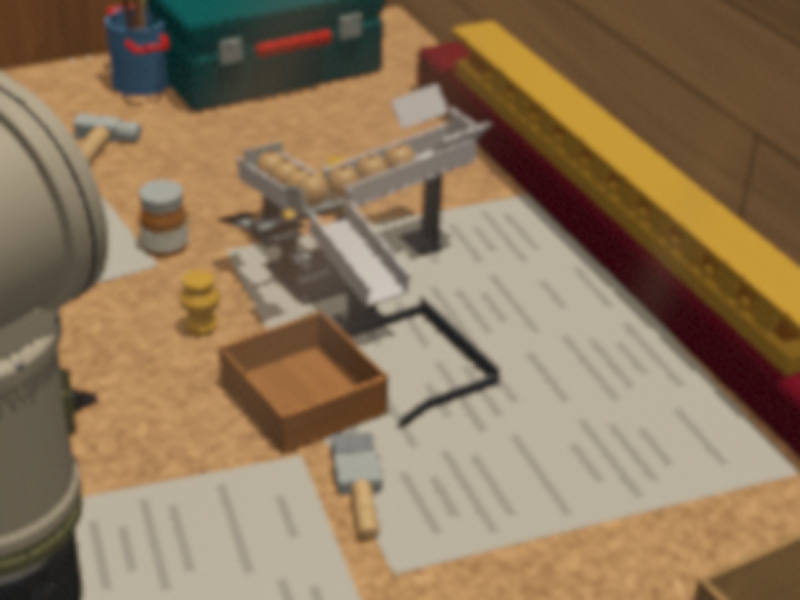

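The top view crop shows the tray at (488,325), the bay strips and stop from (408,163) to (540,151), and the raised right pad at (360,282). The low left pad is at (247,300). The foot stands at (344,378), left of the tray, and the brush at (625,322), right of it. Next I fit the feeder frame.

```bash
cat >> h.py <<'E'
def ray(p,u,v,z):
    K=np.array([[p["fx"],0,p["cx"]],[0,p["fy"],p["cy"]],[0,0,1.]])
    n=cv2.undistortPoints(np.array([[[u,v]]],float),K,np.array([p["k1"],0,0,0.]))[0,0]
    T=np.array(p["cam_to_world"]);d=T[:3,:3]@[n[0],-n[1],-1];o=T[:3,3]
    return (o+d*(z-o[2])/d[2])[:2]
def rigid(F,W):
    F=np.array(F,float);W=np.array(W);f=F.mean(0);w=W.mean(0)
    A=F-f;B=W-w;th=np.arctan2((A[:,0]*B[:,1]-A[:,1]*B[:,0]).sum(),(A*B).sum())
    R=np.array([[np.cos(th),-np.sin(th)],[np.sin(th),np.cos(th)]])
    return th,w-R@f,R
E
python3 - <<'E'
from h import *
p=camera("top"); W=pts(p)
# crop px, z, feeder xy(mm)
D=[((360,282),.118,(-70,-55)),((247,300),.066,(-70,62)),((445,211),.065,(0,-150)),
((408,164),.022,(61,-121)),((540,151),.022,(61,-258.5))]
Fp=[];Wp=[]
for (x,y),z,f in D:
    u,v=120+x*.35-.3,80+y*.35-.3
    Fp.append(np.array(f)/1000);Wp.append(ray(p,u,v,z));print(f,Wp[-1].round(4),W[int(v+.5),int(u+.5)].round(3))
th,t,R=rigid(Fp,Wp);print("th",th,"t",t);print(((np.array(Wp)-t)@R*1000).round(1))
m=regions_of(p,"tray")[0]["region"]
X=W[m];X=X[(X[:,2]>.04)]
r=cv2.minAreaRect((X[:,:2]*1000).astype(np.float32));print(r)
c=np.array(r[0])/1000;print("tray in feeder",(c-t)@R)
for n,f in dict(home=(0,-.19),padR=(-.07,-.055),padRd=(-.07,-.062),near=(-.06,-.19)).items(): print(n,(t+R@np.array(f)).round(4))
foot=[ray(p,120+344*.35,80+376*.35,.066)];print("foot",foot, "infeeder",(foot[0]-t)@R)
# channel balls
for q in regions_of(p,"ball_1_center"): 
    v,u=q["centre"];print(q["p"],((ray(p,u,v,.11)-t)@R).round(3))
E
```

```text
(-70, -55) [0.6104 0.0657] [0.611 0.065 0.119]
(-70, 62) [0.5968 0.1834] [0.596 0.184 0.062]
(0, -150) [ 0.6912 -0.0189] [ 0.7   -0.019  0.002]
(61, -121) [0.7488 0.0199] [0.749 0.021 0.023]
(61, -258.5) [ 0.7646 -0.1211] [ 0.767 -0.124  0.003]
th 0.12023284869985776 t [0.67340179 0.12996192]
[[-7.020e+01 -5.630e+01]
 [-6.960e+01  6.220e+01]
 [-2.000e-01 -1.499e+02]
 [ 6.170e+01 -1.183e+02]
 [ 6.040e+01 -2.602e+02]]
((579.1892700195312, -66.69506072998047), (120.13495635986328, 130.48321533203125), 9.61892032623291)
tray in feeder [-0.11712008 -0.18393709]
home [ 0.6962 -0.0587]
padR [0.6105 0.067 ]
padRd [0.6113 0.06  ]
near [ 0.6366 -0.0659]
foot [array([0.51913953, 0.08179545])] infeeder [-0.15892584 -0.029316  ]
0.63 [0.072 0.012]
0.42 [0.003 0.004]
0.23 [-0.122  0.131]
```

Emit:
step_arm --pt "0.05 0.017 0.034 0 -0.0865" --pt "0.05 0.017 0.034 0 -0.0865" --pt "0.05 0.017 0.034 0 -0.0865" --pt "0.05 0.017 0.034 0 0" --pt "0.05 0.017 0.034 0 0" --pt "0.05 0.017 0.034 0 0" --pt "0.05 0.017 0.034 0 0" --pt "0.05 0.017 0.034 0 0" --pt "0.05 0.017 0.034 0 0" --pt "0.05 0.017 0.034 0 0" --pt "0.05 0.017 0.034 0 0" --pt "0.05 0.017 0.034 0 0"

```text
clock: 2.35
position: [0.4356, -0.171, 0.2317]
ee_rot: [0.706, 0.042, -0.706, 0.042]
ft_force: [1.0, -1.6, -0.2]
grip_width: 0.592
```

Emit:
step_arm --pt "0.05 0.014 0.03 0 0" --pt "0.05 0.014 0.03 0 0" --pt "0.05 0.014 0.03 0 0" --pt "0.05 0 0 -0.035 0" --pt "0.05 0 0 -0.035 0" --pt "0.05 0 0 -0.035 0" --pt "0.05 0 0 -0.035 0" --pt "0.05 0 0 -0.02 0" --pt "0.05 0 0 0 0" --pt "0.05 0 0 0 0"

```text
clock: 3.18
position: [0.4768, -0.0825, 0.0713]
ee_rot: [-0.705, -0.042, 0.706, -0.042]
ft_force: [-0.6, 0.1, 0.6]
grip_width: 0.588
```

Emit:
step_arm --pt "0.05 0 0 -0.027 0" --pt "0.05 0 0 -0.026 0" --pt "0.05 0.007 0.0008 0 0" --pt "0.05 0.007 0.0008 0 0" --pt "0.05 0.007 0.0008 0 0" --pt "0.05 0.007 0.0008 0 0" --pt "0.05 0.007 0.0008 0 0" --pt "0.05 0.007 0.0008 0 0" --pt "0.05 0.007 0.0008 0 0" --pt "0.05 0.007 0.0008 0 0" --pt "0.05 0.007 0.0008 0 0" --pt "0.05 0.007 0.0008 0 0"

```text
clock: 4.18
position: [0.5475, -0.0749, 0.0188]
ee_rot: [-0.706, -0.042, 0.706, -0.042]
ft_force: [-5.3, -1.1, 5.4]
grip_width: 0.586
```

```bash
cat >> h.py <<'E'
TH=.1202;T0=np.array([.6734,.13]);R0=np.array([[np.cos(TH),-np.sin(TH)],[np.sin(TH),np.cos(TH)]])
def tray(p):
    W=pts(p);m=regions_of(p,"tray")[0]["region"];X=W[m];X=X[(X[:,2]>.04)&(X[:,2]<.055)]
    r=cv2.minAreaRect((X[:,:2]*1000).astype(np.float32));print("tray rect",r,"feeder",((np.array(r[0])/1000-T0)@R0).round(4))
def tcp():
    o=monitor.get_obs();print(o["clock"],"tcp feeder",((o["position"][:2]-T0)@R0).round(4),o["position"][2],o["ft_force"])
E
python3 -c "
from h import *
p=camera('top');tray(p);tcp();save(p,'pics/t1.png')"
```

```text
tray rect ((619.1862182617188, -64.46350860595703), (118.24349212646484, 129.53147888183594), 6.709390163421631) feeder [-0.0771 -0.1866]
4.2833 tcp feeder [-0.1484 -0.1881] 0.01885022512111034 [ 0.27998434 -0.34112915  0.25567121]
```

Emit:
step_arm --pt "0.05 0.007 0.0006 0 0" --pt "0.05 0.007 0.0006 0 0" --pt "0.05 0.007 0.0006 0 0" --pt "0.05 0.007 0.0006 0 0" --pt "0.05 0.007 0.0006 0 0" --pt "0.05 0.007 0.0008 0 0" --pt "0.05 0.007 0.0008 0 0" --pt "0.05 0.007 0.0008 0 0" --pt "0.05 0.006 0.0008 0 0" --pt "0.05 0.005 0.0006 0 0" --pt "0.05 0.004 0.0005 0 0"

```text
clock: 5.2
position: [0.6187, -0.0673, 0.0183]
ee_rot: [-0.706, -0.042, 0.706, -0.042]
ft_force: [-5.9, -0.8, 5.0]
grip_width: 0.58
```

Emit:
step_arm --pt "0.05 0.003 0.0004 0 0" --pt "0.05 0.002 0.0002 0 0" --pt "0.05 0.0 0.0 0 0"

```text
clock: 5.45
position: [0.6238, -0.0666, 0.0184]
ee_rot: [0.706, 0.042, -0.706, 0.042]
ft_force: [-1.6, 0.1, 1.2]
grip_width: 0.583
```

```bash
python3 -c "
from h import *
p=camera('top');tray(p);tcp();save(p,'pics/t2.png')"
```

```text
tray rect ((701.6873779296875, -55.71327209472656), (106.59833526611328, 129.68209838867188), 6.754134178161621) feeder [ 0.0058 -0.1878]
5.55 tcp feeder [-0.0729 -0.1893] 0.018311696339304514 [-0.92305454  0.53569305 -0.72662215]
```

Emit:
step_arm --pt "0.05 0.002 0.0002 0 0" --pt "0.05 0.002 0.0002 0 0" --pt "0.05 0 0 0 0"

```text
clock: 5.8
position: [0.6274, -0.0664, 0.0183]
ee_rot: [0.706, 0.042, -0.706, 0.042]
ft_force: [-1.2, 0.1, 1.1]
grip_width: 0.586
```

Emit:
step_arm --pt "0.05 0.002 0.0002 0 0" --pt "0.05 0.002 0.0002 0 0" --pt "0.05 0 0 0 0"

```text
clock: 6.05
position: [0.6278, -0.0665, 0.0181]
ee_rot: [-0.703, -0.042, 0.709, -0.042]
ft_force: [-23.0, 0.1, 17.2]
grip_width: 0.584
```

Emit:
step_arm --pt "0.05 -0.008 -0.001 0 0" --pt "0.05 -0.012 -0.0014 0 0" --pt "0.05 -0.012 -0.0014 0 0" --pt "0 0 0 0.03 0" --pt "0 0 0 0.04 0" --pt "0 0 0 0.04 0" --pt "0 0 0 0.04 0" --pt "0 0 0 0.03 0" --pt "0 0 0.032 0 0" --pt "0 0 0.032 0 0" --pt "0 0 0.032 0 0" --pt "0 0 0.032 0 0"

```text
clock: 7.05
position: [0.5996, 0.0597, 0.1988]
ee_rot: [0.707, 0.042, -0.705, 0.042]
ft_force: [0.9, -0.3, -0.2]
grip_width: 0.003
```

```bash
python3 -c "
from h import *
p=camera('top');tray(p);tcp();print(monitor.get_obs()['position'],monitor.get_obs()['grip_width'])
a=camera('side')
b=np.vstack([p['color'][100:240,140:400],a['color'][110:250,150:410]]);cv2.imwrite('pics/c3.png',cv2.resize(b[...,::-1],(557,600),interpolation=cv2.INTER_CUBIC))"
```

```text
tray rect ((698.8095703125, -56.73640441894531), (121.05120849609375, 130.3094024658203), 6.842574119567871) feeder [ 0.0028 -0.1884]
7.15 tcp feeder [-0.0818 -0.055 ] 0.1989236887746264 [-0.16742598  0.15530298  0.3818103 ]
[0.59877499 0.0655812  0.19892369] 6.940941794168586e-05
```

View pics/c3.png

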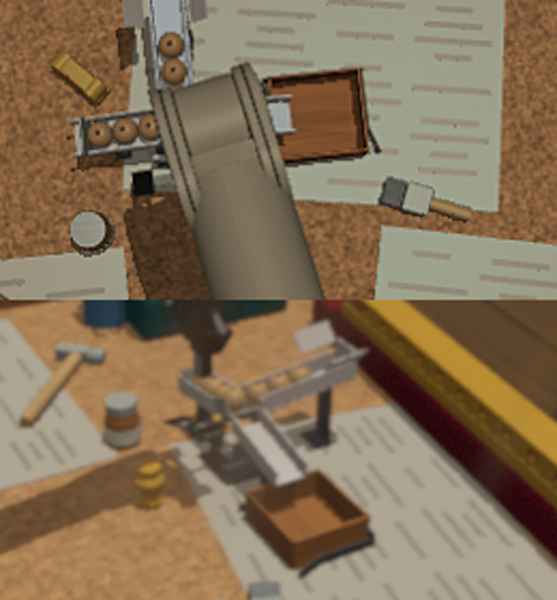

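Both crops show the tray home under the right chute's lip, and the foot, jar and brush undisturbed. The fingers are above the right pad. Now I press it.

Emit:
step_arm --pt "0 0.0075 -0.007 0 0" --pt "0 0 0 -0.03 0" --pt "0 0 0 -0.03 0" --pt "0 0 0 -0.01 0" --pt "0 0 0 -0.006 0" --pt "0 0 0 -0.006 0" --pt "0 0 0 -0.006 0" --pt "0 0 0 -0.006 0" --pt "0 0 0 -0.006 0"

```text
clock: 7.95
position: [0.6075, 0.0512, 0.099]
ee_rot: [0.707, 0.042, -0.705, 0.042]
ft_force: [0.4, 0.2, 2.1]
grip_width: 0.0
```

Emit:
step_arm --pt "0 0 0.002 -0.006 0" --pt "0 0 0.002 -0.006 0" --pt "0 0 0.002 -0.005 0" --pt "0 0 0 -0.004 0" --pt "0 0 0 -0.003 0" --pt "0 0 0 0 0"

```text
clock: 8.45
position: [0.6062, 0.0576, 0.0736]
ee_rot: [-0.705, -0.042, 0.706, -0.042]
ft_force: [-0.6, 0.6, -0.7]
grip_width: -0.005
```

Emit:
step_arm --pt "0 0 0 -0.003 0" --pt "0 0 0 -0.003 0" --pt "0 0 0 0 0"

```text
clock: 8.7
position: [0.6067, 0.0572, 0.068]
ee_rot: [0.706, 0.042, -0.706, 0.042]
ft_force: [0.1, 0.9, 2.5]
grip_width: -0.001
```

Emit:
step_arm --pt "0 0 0 -0.003 0" --pt "0 0 0 -0.003 0" --pt "0 0 0 0 0"

```text
clock: 8.95
position: [0.6097, 0.056, 0.0662]
ee_rot: [0.708, 0.041, -0.704, 0.042]
ft_force: [-2.8, -4.7, 25.9]
grip_width: -0.0
```

Emit:
step_arm --pt "0 0 0 0 0" --pt "0 0 0 0 0" --pt "0 0 0 0.006 0" --pt "0 0 0 0.02 0" --pt "0 0 0 0.03 0" --pt "0 0 0 0.04 0" --pt "0 0 0 0.04 0" --pt "0 -0.025 -0.02 0.02 0" --pt "0 -0.025 -0.03 0 0" --pt "0 -0.025 -0.03 0 0" --pt "0 -0.025 -0.03 0 0" --pt "0 -0.025 -0.03 0 0"

```text
clock: 9.95
position: [0.48, -0.0839, 0.2182]
ee_rot: [-0.706, -0.042, 0.706, -0.042]
ft_force: [1.2, -1.3, 0.1]
grip_width: -0.001
```

Emit:
step_arm --pt "0 0 -0.035 0 0" --pt "0 0 -0.035 0 0" --pt "0 0 -0.035 0 0" --pt "0 0 -0.035 0 0" --pt "0 0 0 0 0" --pt "0 0 0 0 0" --pt "0 0 0 0 0" --pt "0 0 0 0 0" --pt "0 0 0 0 0" --pt "0 0 0 0 0" --pt "0 0 0 0 0" --pt "0 0 0 0 0"

```text
clock: 10.95
position: [0.4817, -0.2224, 0.2184]
ee_rot: [0.706, 0.042, -0.706, 0.042]
ft_force: [-0.4, -0.1, 0.3]
grip_width: -0.0
```

```bash
python3 -c "
from h import *
p=camera('top');tray(p);tcp();W=pts(p);a=camera('side')
for x in regions_of(p,'ball_1_center'):
    v,u=x['centre'];print(round(x['p'],2),int(u),int(v),((ray(p,u,v,.025)-T0)@R0).round(3),np.nanmax(W[x['region']][:,2]))
for f in((-.07,-.062),(-.07,.055)):
    w=T0+R0@np.array(f);d=np.hypot(W[...,0]-w[0],W[...,1]-w[1]);print(f,np.nanmedian(W[d<.008][:,2]))
b=np.vstack([p['color'][100:240,140:400],a['color'][110:250,150:410]]);cv2.imwrite('pics/c4.png',cv2.resize(b[...,::-1],(557,600),interpolation=cv2.INTER_CUBIC))"
```

```text
tray rect ((698.5088500976562, -56.723777770996094), (121.66700744628906, 130.19869995117188), 6.577733993530273) feeder [ 0.0025 -0.1884]
11.05 tcp feeder [-0.2326 -0.3271] 0.218375325538191 [0.56554512 0.2793586  0.8525028 ]
(-0.07, -0.062) 0.06523754724249453
(-0.07, 0.055) 0.11699141321437012
```

View pics/c4.png

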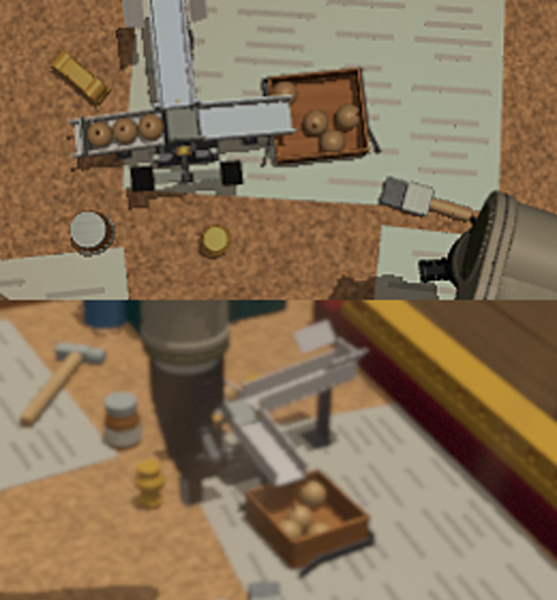

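The top crop shows all four balls in the tray at (285,90), (346,117), (316,124) and (332,141). The three left balls are still in the left chute, and the gate is over (pads at 65 and 117 mm). I'll wait, then check that the balls are at rest.

Emit:
step_arm --pt "0 0 0 0 0" --pt "0 0 0 0 0" --pt "0 0 0 0 0" --pt "0 0 0 0 0" --pt "0 0 0 0 0" --pt "0 0 0 0 0" --pt "0 0 0 0 0" --pt "0 0 0 0 0" --pt "0 0 0 0 0" --pt "0 0 0 0 0" --pt "0 0 0 0 0" --pt "0 0 0 0 0"

```text
clock: 12.15
position: [0.4816, -0.2228, 0.2183]
ee_rot: [0.706, 0.042, -0.706, 0.042]
ft_force: [-0.5, 0.0, -0.0]
grip_width: -0.003
```

Emit:
step_arm --pt "0 0 0 0 0" --pt "0 0 0 0 0" --pt "0 0 0 0 0" --pt "0 0 0 0 0" --pt "0 0 0 0 0" --pt "0 0 0 0 0" --pt "0 0 0 0 0" --pt "0 0 0 0 0" --pt "0 0 0 0 0" --pt "0 0 0 0 0" --pt "0 0 0 0 0" --pt "0 0 0 0 0"

```text
clock: 13.15
position: [0.4817, -0.2228, 0.2183]
ee_rot: [0.706, 0.042, -0.706, 0.042]
ft_force: [-0.4, 0.1, 0.8]
grip_width: -0.001
```

```bash
python3 -c "
from h import *
p=camera('top')
for i in range(9): q=camera('top')
s=np.s_[125:185,260:320]
d=np.abs(p['color'][s].astype(int)-q['color'][s]).max(-1);print('diff',d.max(),(d>25).sum())
tray(q);W=pts(q)
w=(W[...,:2]-T0)@R0; m=(abs(w[...,0])<.05)&(abs(w[...,1]+.19)<.055)&(w[...,1]<-.16);print('max z in tray',np.nanmax(W[m][:,2]))
cv2.imwrite('pics/c5.png',cv2.resize(q['color'][100:240,200:340][...,::-1],(560,560),interpolation=cv2.INTER_CUBIC))"
```

```text
diff 7 0
tray rect ((699.0670166015625, -56.23004913330078), (122.1511001586914, 128.6332550048828), 6.282431602478027) feeder [ 0.0032 -0.188 ]
max z in tray 0.04687585769556857
```

View pics/c5.png

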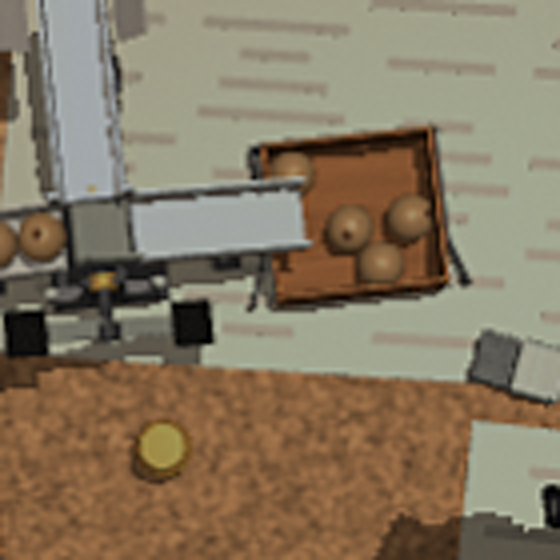

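The four balls are still and lie inside the tray (at (292,172), (350,228), (410,218) and (380,263)), so I'm handing in.

```bash
python3 -c "
from h import *
print(ticket.hand_in())"
```

```text
the job is handed in; nothing more can be done
None
```

I pushed the tray home and rocked the gate fully over. All four waiting balls rolled down the right chute into the tray, and I handed the job in at about 13.7 s of the 53 s allowed.

- **Tray:** I pushed it with two spread fingertips, low on the near wall, until it met the stop at about 23 N. It was last measured at feeder (3, -188) mm, square to the bay and flat.
- **Gate:** I pressed the right thumb pad down until the force rose to about 26 N against the stop. With the arm clear, the pads measured 65 mm (right) and 117 mm (left), which matches the gate fully right.
- **Balls:** The last pictures, about half a second apart, showed no movement. The highest point seen in the tray was 47 mm, below the rim, though the part under the chute lip was left out of that measurement. The first after-look showed the three backed-up balls still in the left chute.
- **Surroundings:** I only checked by eye that the foot, jar, brush and bracket were undisturbed. The dish and most of the hammer were outside my last crops, but the arm never came near them.

**Disagreements:** The ball network found nothing in the last picture I gave it, so I counted the balls by eye. The fingers also came down about 7 mm to the right of where I had planned on the pad, and I corrected that during the press.

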